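# Gauge the opening of a specimen press

### The arm

A 7-joint arm with a two-finger parallel gripper is mounted at the origin on the work surface. World frame = base frame: x ahead of the robot, y to its left, z up, the work surface at z = 0. Lengths are in m, angles in rad, forces in N, time in s.
With the tool pointing down it reaches from about 0.4 to 0.875 m from the base axis. Payload 19.3 kg.
Tool frame: the origin (TCP) lies at the very end of the fingers, on their centre line; the grasp point (between the pads) lies 19 mm behind it; z points along the fingers, y is the direction in which the jaws open and shut (so a half turn about z gives the same grasp; the last joint's range is limited). The gripper opens to 85 mm and grips with 20 to 120 N. Pads are 22 mm wide; open, the fingers measure 114 mm over their backs; the gripper's body (76 mm by 85 mm) begins 54 mm behind the grasp point. The pads swing forward as they close: fully open they stand 13 mm farther back than shut.
Start: joints at [-1.249, 0.521, -0.036, 1.599, 0.021, 1.021, -0.113], TCP at [0.239, 0.578, 0.231] pointing down, gripper open.
Joint ranges: [-2.91, 2.91], [-0.3, 2.13], [-1.5, 1.42], [0.17, 2.43], [-1.26, 4.41], [0.16, 1.93], [-2.52, 2.52]. Speed limits (rad/s): [1.89, 1.89, 2.39, 2.39, 3.01, 3.01, 3.01].

### API

Orientations are given as [roll, pitch, yaw] about the fixed x, y, z axes, in that order (R = Rz(yaw) Ry(pitch) Rx(roll)).
In Python, from workcell import bot gives the robot as it stands.
- The arm moves only by the tool apply_moves, never from a script. Its argument "commands" is a list of rows, each an object with "travel": the shift along the tool's x, y, z in m, a list of three; "twist": the turn, a rotation vector about the tool's x, y, z in degrees, a list of three; "claw": the finger opening in m, from 0 to 0.0854. A call has 1 to 10 rows; each row is the pose to reach, as a shift and turn from the pose commanded when the call began, along the tool's axes at that moment; what a row does not reach only later rows make up. A row lasts 1/10 s, in which the tool goes at most 50 mm and 8.59 degrees, less where a joint would pass 70% of its speed; a pose out of reach is approached as far as the arm can. A call with a gripper value outside its range is refused whole. The fingers move at their own pace and stop on an object; "force" is the grip in N (left out, the last holds). Time passes only in rows, so rows that repeat a pose let the fingers close. It gives the time, the measured TCP pose, the force and the opening at its end, in the units of the state.
- bot.observe(): the state, without advancing time (a new reading comes with each control period).
- bot.grab_frame(name): name is "side" or "top" or "wrist"; returns a dict with "frame" (480x640x3 uint8, blue, green, red), "fx", "fy", "cx", "cy" (pixels), "pose" (4x4, takes a point from camera to world coordinates); the wrist camera has in their place "tool_from_camera" (4x4, takes a point from camera to tool coordinates, whose origin is the TCP and whose axes are the flange's). Camera axes: x right, y up, looking along -z (the intrinsics and any distortion apply to the point x, -y, -z); pixel columns grow to the right and rows downward; lengths in m; the calibration is good to about 2 mm. A picture is of the moment at which its call begins: read the wrist's pose just before it. There is no depth.
- bot.job_done(): hands the job in, once; it reports no verdict.
The state is a dict: "clock": time; "qpos": joint angles; "qd": joint speeds; "joint_efforts": joint torques, N m; "position": TCP position; "tool_rot": TCP orientation; "force": force on the tool from outside, world axes, zero at the start; "moment": the same for the moment, N m; "grip_width": finger opening in m.
Only numpy, scipy, OpenCV 4.12 (cv2) and the standard library are available. Lean on these libraries where they do the work, as an engineer would, in place of code of your own. Each camera call takes 0.05 s, during which the arm holds its last target.

### The job

Check how far the specimen press has been left open: pick the taper gauge up from the cork pad by its red grip and, with its underside flat on the press's lower plate, slide its thin end squarely into the gap under the middle of the upper plate's front edge, until it drags snugly between the two plates. Do not force it, leave everything else on the bench where it is, and finish while still holding the gauge by its grip at that depth, under a light push so that it stays snug and can be read.

Things in the scene. Friction and masses are not known exactly. Their poses are not given: they have to be found in the camera images.
- gauge: Loose taper gauge (all sizes in mm), 175 long, 18 wide, about 90 g: aluminium wedge, flat below, its top 2 high at the tip and rising 1 in 10 to 15 high 130 behind the tip (dark line every 10), then a red grip block 45 long, 18 wide, 15 high. Origin on the underside below the grip, 145 behind the tip, 30 from the rear end. x to the tip, z up. Starts flat on the pad, tip roughly towards the press.
- gauge_tip (a point): Middle of the tip's lower edge, at the gauge's origin + 145 along its x; same axes.
- press: (All sizes in mm.) Bench screw press, fixed: green-grey foot 240 x 230, steel lower plate, two columns, a bridge 240 high. Origin on the bench below its centre; x runs from the open front into the press; the front faces the robot's right. Lower plate 220 (x) by 170 (y), flat top 65 above the bench, front edge at x = -110; the foot's front is at x = -120, 45 high.
- platen: Steel upper plate, 180 (x) by 164 (y), 14 mm thick, level, held rigidly by the screw; its front edge is 30 further in than the lower plate's, leaving a ledge. Origin at the centre of its underside, axes as the press. The gap, its height minus 65, is 6 to 10 and varies: the gauge binds about 10 x (gap - 2) in, then drags harder by a few N per mm. Black hand wheel above, up to 290 high.
- mouth (a point): Middle of the gap's entrance: on the lower plate's top, straight below the upper plate's front edge; axes as the press (x into the gap).
- pad: Cork pad, fixed, 200 x 85 x 4 thick, under the gauge; origin at the centre of its underside, x along its length.
- leaf_tray: Wooden tray of pressed leaves under glass, fixed, 190 x 105 x 24 high; origin at the centre of its underside. It and the pad stand side by side in front of the press, either way round.
- microscope: Stereo microscope, fixed, on the robot's left beyond the press; foot 280 x 220, about 390 high; origin below the foot's centre.
- drum: White specimen holder, a loose disc 56 across and 30 high, on the microscope's foot; origin at the centre of its underside.
- dish: Loose round glass dish, 80 across, 34 high; origin at the centre of its underside.
- bell: Loose glass bell cover with a knob, 92 across, 78 high; origin at the centre of its underside.
- brush_a: Loose thin brush, 190 long, 6 thick, lying flat at the robot's right; origin under its middle.
- brush_b: A second such brush.
- brush_c: A third such brush.
- tweezers: Loose steel tweezers, 120 long, 6 thick, lying at the robot's right; origin under the middle.
- slide_box: Loose dark wooden slide box, 80 x 100 x 34 high; origin at the centre of its underside.
Things that resemble listed ones, but are neither listed nor needed, are in the scene too. What is shaped like the pad but pink or purple is not meant.

How it is judged:
On the way, in this order (a step that is already met when the one before it is completed fails the run):
1. the gauge is picked up off the pad (contact force between the fingers and gauge above 1 N and height (world z) of gauge above 0.03 m and contact force between gauge and pad below 0.05 N), for 0.1 s.
2. its thin end is in the gap, under the middle of the upper plate's front edge (x of gauge_tip in the frame of mouth above 0.005 m and y of gauge_tip in the frame of mouth between -0.04 and 0.04 m and z of gauge_tip in the frame of mouth between -0.003 and 0.008 m).
At the end, for the whole second after the job is handed in: Held in the fingers (over 2 N), at rest, the gauge bears on the upper plate with 0.5 to 25 N and on the lower with over 0.5 N; tip 25 to 100 mm past the upper plate's front edge, within 40 mm of its middle, at most 2 mm off the lower plate; flat within 2 degrees, square within 8.6 degrees (contact force between gauge and platen between 0.5 and 25 N and contact force between gauge and press above 0.5 N and contact force between the fingers and gauge above 2 N and x of gauge_tip in the frame of mouth between 0.025 and 0.1 m and y of gauge_tip in the frame of mouth between -0.04 and 0.04 m and z of gauge_tip in the frame of mouth below 0.002 m and angle between gauge's own z axis and vertical below 0.035 rad and angle between the x axis of gauge and the x axis of press, either way round below 0.15 rad and linear speed of gauge below 0.01 m/s); the arm keeps its last pose, push and grip.
It fails at once if the gauge is forced: it bears on the upper plate with more than 35 N (contact force between gauge and platen above 35 N).
It fails at once if a loose thing on the bench is moved by more than 20 mm (distance of any of drum, dish, bell, brush_a, brush_b, brush_c, tweezers, slide_box from where it was at the start of the episode above 0.02 m).
It also fails if it takes over 42 s, if anything falls off the work surface, if the arm or the gripper's body presses on something with over 40 N, if the wrist force passes 120 N, or if a joint passes its speed limit or range.

## Working session

There is one attempt and no reset: what is moved stays moved. The work goes in short steps, Python scripts to look and compute and a tool call to move; the robot and the scene stay as the last step left them, time stands still between calls to the robot, and variables do not carry over. Pictures are saved under pics/ and viewed, and the job is handed in when it is done.

Besides the shell and the picture viewer there is one more tool, called after "Emit:" as name([rows], argument=value, ...), one row to a line, values as JSON. apply_moves: Moves the arm, as the interface text tells. Its arguments: {"type":"object","properties":{"commands":{"type":"array"},"force":{"type":"number"}},"required":["commands"]}

```bash
mkdir -p pics; ls
python3 - <<'E'
from workcell import bot
import cv2,numpy as np,json,pickle
s=bot.observe(); print({k:np.round(v,4).tolist() for k,v in s.items()})
for n in ["side","top","wrist"]:
    f=bot.grab_frame(n); cv2.imwrite(f"pics/{n}0.png",f["frame"]); pickle.dump(f,open(f"{n}0.pkl","wb"))
    print(n,{k:(np.round(v,4).tolist()) for k,v in f.items() if k!="frame"})
E
```

```text
pics
{'clock': 0.0, 'qpos': [-1.2492, 0.522, -0.0363, 1.6, 0.0212, 1.0211, -0.1128], 'qd': [-0.0007, 0.0001, -0.0003, 0.0009, 0.0002, -0.0007, -0.0017], 'joint_efforts': [0.0001, -92.7067, 1.9799, -36.9946, 0.0178, 0.0078, 0.0001], 'position': [0.2386, 0.5773, 0.2307], 'tool_rot': [-3.1405, 0.0001, 2.7498], 'force': [-0.3368, 0.3426, 0.5781], 'moment': [0.002, -0.005, -0.0059], 'grip_width': 0.0853}
side {'fx': 550.2901, 'fy': 550.2901, 'cx': 315.1428, 'cy': 243.334, 'pose': [[-0.8866, 0.2625, -0.381, -0.043], [-0.4622, -0.5392, 0.7041, 1.0343], [-0.0206, 0.8003, 0.5993, 0.966], [0.0, 0.0, 0.0, 1.0]]}
top {'fx': 591.4003, 'fy': 591.4003, 'cx': 315.0993, 'cy': 237.9351, 'pose': [[0.0218, 0.9984, -0.053, 0.4073], [-0.9997, 0.0224, 0.0097, -0.0153], [0.0109, 0.0528, 0.9985, 1.7504], [0.0, 0.0, 0.0, 1.0]]}
wrist {'fx': 358.0481, 'fy': 358.0481, 'cx': 317.1371, 'cy': 242.4738, 'tool_from_camera': [[0.0001, 0.9639, 0.2663, 0.0683], [1.0, 0.0001, -0.0011, 0.0002], [-0.0011, 0.2663, -0.9639, -0.1427], [0.0, 0.0, 0.0, 1.0]]}
```

View pics/top0.png

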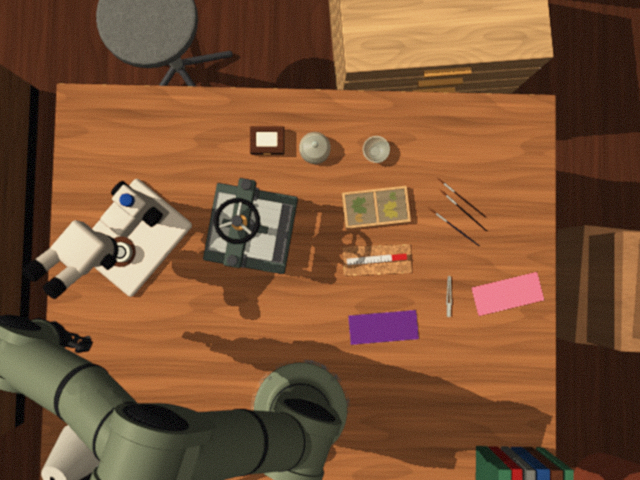

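View pics/side0.png

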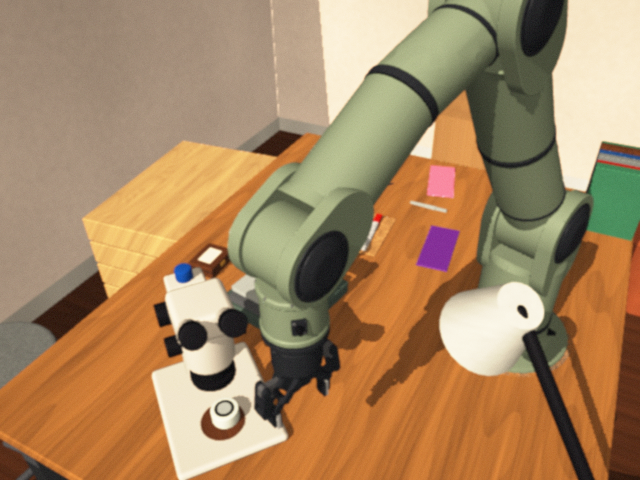

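View pics/wrist0.png

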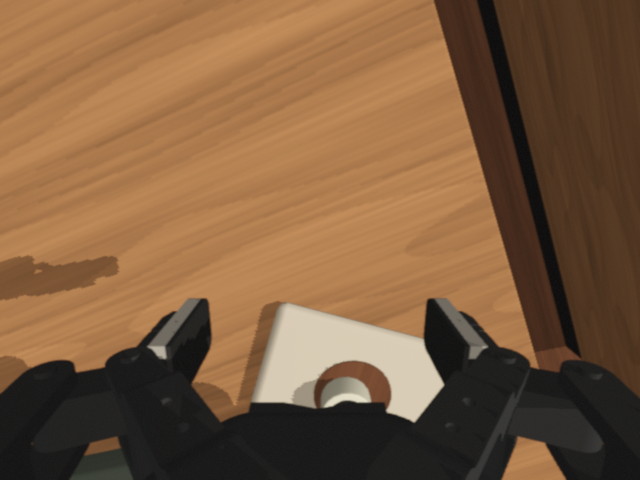

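The top view shows the press at about (250,225) with its front facing right. The gauge lies on the cork pad at about (376,259), red grip on the right at (400,257), and the pink and purple pads are decoys. I'll enlarge this area.

```bash
cat > h.py <<'E'
import numpy as np,cv2,pickle
from scipy.spatial.transform import Rotation as R
def ray(f,px,T=None):
    T=np.array(f["pose"]) if T is None else T
    d=np.array([(px[0]-f["cx"])/f["fx"],-(px[1]-f["cy"])/f["fy"],-1.0])
    return T[:3,3],T[:3,:3]@d
def onz(f,px,z,T=None):
    o,d=ray(f,px,T); return o+d*(z-o[2])/d[2]
def proj(f,p,T=None):
    T=np.array(f["pose"]) if T is None else T
    c=T[:3,:3].T@(np.asarray(p)-T[:3,3]); return np.array([f["cx"]+f["fx"]*c[0]/-c[2],f["cy"]-f["fy"]*c[1]/-c[2]])
def tcpT(s):
    T=np.eye(4);T[:3,:3]=R.from_euler('xyz',s["tool_rot"]).as_matrix();T[:3,3]=s["position"];return T
def wristT(f,s): return tcpT(s)@np.array(f["tool_from_camera"])
E
python3 - <<'E'
import cv2,pickle
f=pickle.load(open("top0.pkl","rb"));im=f["frame"]
cv2.imwrite("pics/c1.png",cv2.resize(im[160:300,190:330],None,fx=5,fy=5,interpolation=2)[:600])
cv2.imwrite("pics/c2.png",cv2.resize(im[230:290,330:425],None,fx=8,fy=8,interpolation=2))
E
```

```text
(no output)
```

View pics/c1.png

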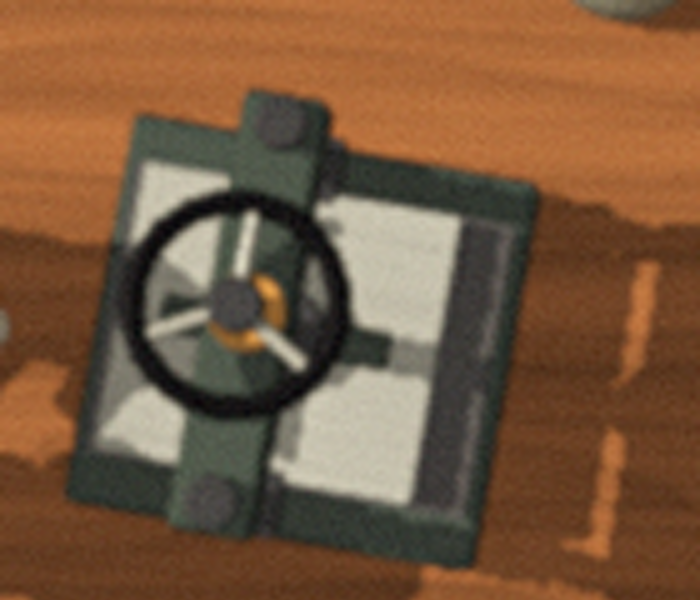

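View pics/c2.png

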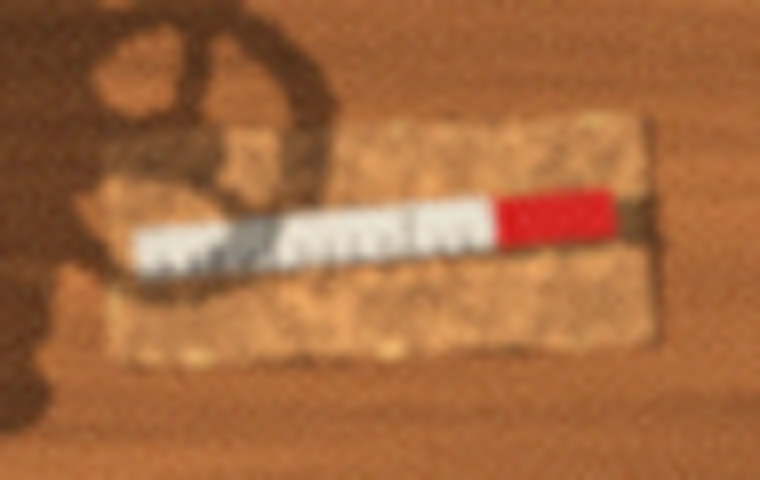

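Run:
```python
import pickle
from h import *
f=pickle.load(open("top0.pkl","rb"))
c1=lambda u,v:(190+(u+.5)/5-.5,160+(v+.5)/5-.5)
c2=lambda u,v:(330+(u+.5)/8-.5,230+(v+.5)/8-.5)
a=onz(f,c1(462,213),.087);b=onz(f,c1(413,503),.087);print("plate front",a,b,np.linalg.norm(a-b),(a+b)/2)
d=a-b; ang=np.arctan2(d[1],d[0]);print("edge ang",np.degrees(ang), "press x dir",np.degrees(ang)+90)
a=onz(f,c1(538,187),.045);b=onz(f,c1(472,565),.045);c=onz(f,c1(140,115),.045);e=onz(f,c1(68,497),.045)
print("foot",a,b,c,e,np.linalg.norm(a-b),np.linalg.norm(a-c),"ctr",(a+b+c+e)/4)
d=a-b;print(np.degrees(np.arctan2(d[1],d[0]))+90); d=(c+e-a-b);print(np.degrees(np.arctan2(d[1],d[0])))
t=onz(f,c2(134,256),.006);r=onz(f,c2(616,213),.019);m=onz(f,c2(497,222),.019)
d=t-r;print("gauge",t,r,m,np.linalg.norm(d),np.degrees(np.arctan2(d[1],d[0])))
```

```text
plate front [0.59447199 0.06415652 0.087     ] [0.43022386 0.08760455 0.087     ] 0.1659134048006825 [0.51234793 0.07588054 0.087     ]
edge ang -8.124638421231815 press x dir 81.87536157876818
foot [0.61534552 0.02253284 0.045     ] [0.39590458 0.05536954 0.045     ] [0.65191965 0.25398384 0.045     ] [0.42988874 0.28857245 0.045     ] 0.22188414603314582 0.23432292156788492 ctr [0.52326462 0.15511467 0.045     ]
81.48952008597601
81.36552619768375
gauge [ 0.4321315  -0.12585585  0.006     ] [ 0.45157589 -0.30145372  0.019     ] [ 0.44731561 -0.25783619  0.019     ] 0.17714878910139875 96.31876256525398
```

```bash
cat >> h.py <<'E'
def mv(s,p,yaw=None,rpy=None):
    T=tcpT(s);t=T[:3,:3].T@(np.array(p)-T[:3,3])
    G=R.from_euler('xyz',[np.pi,0,np.radians(yaw)]) if rpy is None else R.from_euler('xyz',rpy)
    w=(R.from_matrix(T[:3,:3]).inv()*G).as_rotvec(degrees=True)
    print("travel",np.round(t,4).tolist(),"twist",np.round(w,2).tolist())
E
python3 - <<'E'
from h import *; from workcell import bot
s=bot.observe()
f=pickle.load(open("top0.pkl","rb"))
for px,z in [((45,285),.36),((60,290),.33),((135,296),.03),((152,215),.2),((90,245),.37)]: print(px,onz(f,px,z))
mv(s,(0.24,0.40,0.35),157.5)
mv(s,(0.34,0.28,0.42),140)
E
```

```text
(45, 285) [0.35700204 0.59876236 0.36      ]
(60, 290) [0.34481139 0.5759072  0.33      ]
(135, 296) [0.31898052 0.48441034 0.03      ]
(152, 215) [0.54017668 0.39860801 0.2       ]
(90, 245) [0.45233009 0.49444726 0.37      ]
travel [-0.0691, -0.1635, -0.119] twist [-0.05, 0.0, 0.05]
travel [-0.2073, -0.2363, -0.1889] twist [-0.05, 0.01, 17.55]
```

Emit:
apply_moves([
  {"travel": [-0.017,-0.04,-0.025],"twist": [0,0,0],"claw": 0.085},
  {"travel": [-0.035,-0.08,-0.055],"twist": [0,0,0],"claw": 0.085},
  {"travel": [-0.052,-0.122,-0.088],"twist": [0,0,0],"claw": 0.085},
  {"travel": [-0.069,-0.163,-0.119],"twist": [0,0,0],"claw": 0.085},
  {"travel": [-0.115,-0.188,-0.15],"twist": [0,0,6],"claw": 0.085},
  {"travel": [-0.16,-0.212,-0.175],"twist": [0,0,12],"claw": 0.085},
  {"travel": [-0.207,-0.236,-0.189],"twist": [0,0,17.5],"claw": 0.085},
  {"travel": [-0.207,-0.236,-0.189],"twist": [0,0,17.5],"claw": 0.085},
  {"travel": [-0.207,-0.236,-0.189],"twist": [0,0,17.5],"claw": 0.085},
])

```text
clock: 1.05
position: [0.3425, 0.2774, 0.4218]
tool_rot: [3.139, 0.001, 2.439]
force: [-0.2, 0.5, 0.7]
grip_width: 0.0848
```

Run:
```python
from h import *; from workcell import bot
s=bot.observe();print(s["clock"],s["position"],s["tool_rot"],np.round(s["qpos"],2),s["force"])
mv(s,(0.47,0.02,0.40),110)
mv(s,(0.455,-0.23,0.25),96)
```

```text
1.05 [0.34247169 0.2774379  0.42184238] [3.13915159e+00 7.51986328e-04 2.43852657e+00] [-0.96  0.05  0.15  1.76 -0.01  1.33  0.06] [-0.24513864  0.47463664  0.74296707]
travel [-0.2637, -0.114, 0.0218] twist [0.15, 0.01, 29.72]
travel [-0.4138, -0.3148, 0.1714] twist [0.15, -0.01, 43.72]
```

Emit:
apply_moves([
  {"travel": [-0.044,-0.019,0.004],"twist": [0,0,5],"claw": 0.085},
  {"travel": [-0.088,-0.038,0.007],"twist": [0,0,10],"claw": 0.085},
  {"travel": [-0.132,-0.057,0.011],"twist": [0,0,15],"claw": 0.085},
  {"travel": [-0.176,-0.076,0.014],"twist": [0,0,20],"claw": 0.085},
  {"travel": [-0.22,-0.095,0.018],"twist": [0,0,25],"claw": 0.085},
  {"travel": [-0.264,-0.114,0.022],"twist": [0,0,29.7],"claw": 0.085},
  {"travel": [-0.294,-0.154,0.04],"twist": [0,0,33],"claw": 0.085},
  {"travel": [-0.325,-0.195,0.065],"twist": [0,0,36],"claw": 0.085},
  {"travel": [-0.355,-0.235,0.095],"twist": [0,0,40],"claw": 0.085},
  {"travel": [-0.385,-0.275,0.13],"twist": [0,0,43.7],"claw": 0.085},
])

```text
clock: 2.05
position: [0.4595, -0.1543, 0.306]
tool_rot: [3.141, 0.0, 1.68]
force: [1.2, 1.2, -0.1]
grip_width: 0.0851
```

Run:
```python
from h import *; from workcell import bot
s=bot.observe();print(s["clock"],s["position"],s["tool_rot"],np.round(s["qpos"],2),np.round(s["qd"],2))
mv(s,(0.455,-0.24,0.25),96)
```

```text
2.05 [ 0.45950211 -0.15433579  0.3059621 ] [3.14075307e+00 9.42174694e-05 1.67953565e+00] [-0.31  0.25  0.63  1.88 -0.17  1.06  0.49] [ 0.8   0.57  0.27  0.22 -0.46 -0.62  0.68]
travel [-0.0847, -0.0138, 0.056] twist [0.05, 0.01, 0.23]
```

Emit:
apply_moves([
  {"travel": [-0.02,0,0.01],"twist": [0,0,0],"claw": 0.085},
  {"travel": [-0.05,0,0.02],"twist": [0,0,0],"claw": 0.085},
  {"travel": [-0.05,0,0.02],"twist": [0,0,0],"claw": 0.085},
  {"travel": [-0.05,0,0.02],"twist": [0,0,0],"claw": 0.085},
])

```text
clock: 2.45
position: [0.4651, -0.2026, 0.2862]
tool_rot: [-3.14, -0.0, 1.681]
force: [0.3, 1.1, 0.6]
grip_width: 0.0848
```

Run:
```python
from h import *; from workcell import bot
s=bot.observe();print(s["clock"],s["position"],s["tool_rot"],np.round(s["qpos"],2),np.round(s["qd"],2),s["force"])
f=bot.grab_frame("wrist");f["T"]=wristT(f,s);pickle.dump(f,open("w1.pkl","wb"));cv2.imwrite("pics/w1.png",f["frame"])
f=bot.grab_frame("top");cv2.imwrite("pics/t1.png",f["frame"])
```

```text
2.45 [ 0.46513041 -0.20262425  0.28622559] [-3.14043270e+00 -2.45175323e-04  1.68095765e+00] [-0.2   0.32  0.63  1.86 -0.22  1.03  0.63] [-0.03 -0.02 -0.01  0.    0.    0.   -0.01] [0.28933635 1.07989404 0.5752129 ]
```

View pics/w1.png

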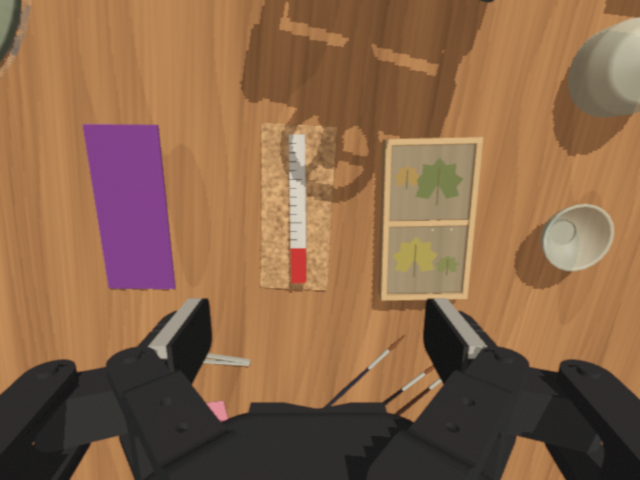

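The wrist view shows the whole gauge, with its tip at (297,135) and the red grip running from row 248 to row 283.

Run:
```python
from h import *
f=pickle.load(open("w1.pkl","rb"));im=f["frame"]
cv2.imwrite("pics/c3.png",cv2.resize(im[120:300,255:345],None,fx=3.3,fy=3.3,interpolation=2))
cv2.imwrite("pics/c4.png",cv2.resize(im[235:300,265:335],None,fx=9,fy=9,interpolation=2))
hsv=cv2.cvtColor(im,cv2.COLOR_BGR2HSV)
m=((hsv[...,0]<5)|(hsv[...,0]>175))&(hsv[...,1]>170)&(hsv[...,2]>100)
m[:, :270]=0;m[:,330:]=0;m[:235]=0;m[295:]=0
ys,xs=np.nonzero(m);print(xs.min(),xs.max(),ys.min(),ys.max(),xs.mean(),ys.mean())
r=onz(f,(299,283.5),.019,f["T"]);t=onz(f,(297.3,135),.006,f["T"]);c=onz(f,(xs.mean(),ys.mean()),.019,f["T"])
d=t-r;print(r,t,c,np.linalg.norm(d),np.degrees(np.arctan2(d[1],d[0])))
```

```text
291 305 249 282 298.03036437246965 265.2955465587045
[ 0.45279682 -0.30163308  0.019     ] [ 0.43333541 -0.12796298  0.006     ] [ 0.44935247 -0.27830081  0.019     ] 0.17523998550485234 96.39386987136196
```

View pics/c3.png

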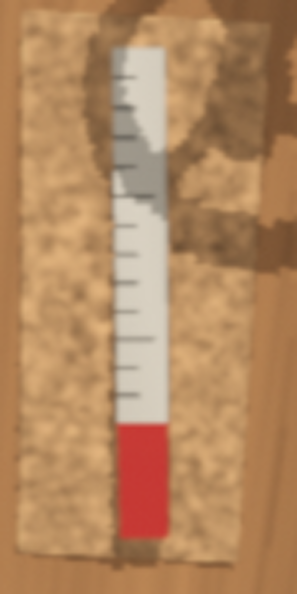

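View pics/c4.png

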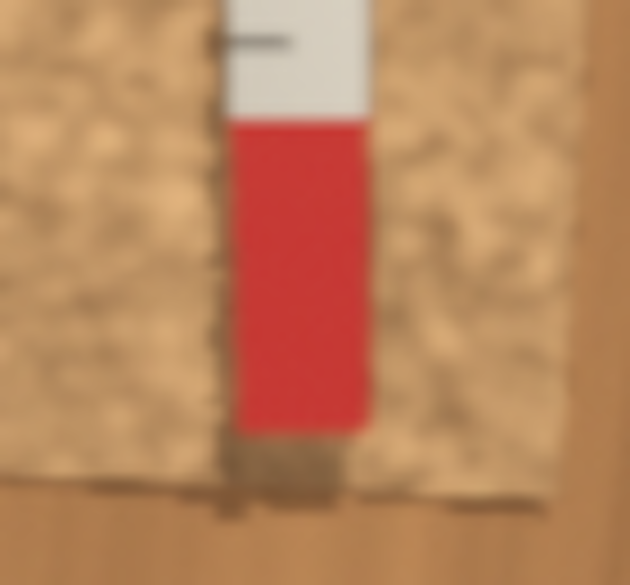

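Run:
```python
from h import *; from workcell import bot
s=bot.observe();print(s["clock"],s["position"])
mv(s,(0.450,-0.279,0.08),96.4)
mv(s,(0.450,-0.279,0.007),96.4)
```

```text
2.55 [ 0.46546498 -0.20179666  0.2867557 ]
travel [-0.0751, -0.024, 0.2067] twist [-0.0, -0.02, 0.01]
travel [-0.0751, -0.024, 0.2797] twist [-0.0, -0.02, 0.01]
```

Emit:
apply_moves([
  {"travel": [-0.02,-0.006,0.04],"twist": [0,0,0],"claw": 0.045},
  {"travel": [-0.04,-0.012,0.08],"twist": [0,0,0],"claw": 0.045},
  {"travel": [-0.06,-0.018,0.12],"twist": [0,0,0],"claw": 0.045},
  {"travel": [-0.075,-0.024,0.16],"twist": [0,0,0],"claw": 0.045},
  {"travel": [-0.075,-0.024,0.19],"twist": [0,0,0],"claw": 0.045},
  {"travel": [-0.075,-0.024,0.207],"twist": [0,0,0],"claw": 0.045},
  {"travel": [-0.075,-0.024,0.207],"twist": [0,0,0],"claw": 0.045},
  {"travel": [-0.075,-0.024,0.207],"twist": [0,0,0],"claw": 0.045},
])

```text
clock: 3.35
position: [0.4503, -0.2795, 0.0805]
tool_rot: [3.141, 0.0, 1.683]
force: [0.4, 0.7, 0.1]
grip_width: 0.045
```

Run:
```python
from h import *; from workcell import bot
s=bot.observe();print(s["clock"],s["position"],s["force"],s["grip_width"])
f=bot.grab_frame("wrist");T=wristT(f,s);cv2.imwrite("pics/w2.png",f["frame"])
print(bot.observe()["position"])
mv(s,(0.450,-0.279,0.007),96.4)
print(proj(f,(0.450,-0.279,0.019),T))
```

```text
3.35 [ 0.45025771 -0.27948334  0.08048507] [0.38779022 0.72013036 0.05789035] 0.04504898555107028
[ 0.45052269 -0.27969622  0.08093317]
travel [0.0005, -0.0002, 0.0735] twist [0.03, 0.0, 0.0]
[317.66846503 260.65574394]
```

View pics/w2.png

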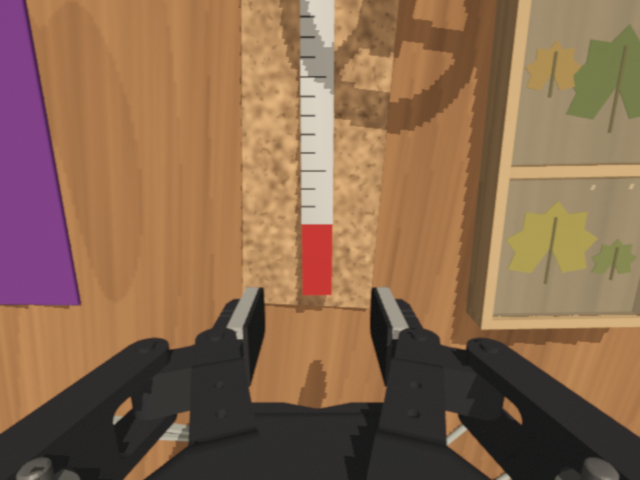

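The grip is centred between the fingers at about (317,259), which matches the predicted (318,261), so I'll descend.

Emit:
apply_moves([
  {"travel": [0,0,0.03],"twist": [0,0,0],"claw": 0.045},
  {"travel": [0,0,0.055],"twist": [0,0,0],"claw": 0.045},
  {"travel": [0,0,0.068],"twist": [0,0,0],"claw": 0.045},
  {"travel": [0,0,0.073],"twist": [0,0,0],"claw": 0.045},
  {"travel": [0,0,0.073],"twist": [0,0,0],"claw": 0.045},
  {"travel": [0,0,0.073],"twist": [0,0,0],"claw": 0.045},
])

```text
clock: 4.0
position: [0.4502, -0.2803, 0.0078]
tool_rot: [3.14, 0.001, 1.682]
force: [0.4, 0.1, -0.2]
grip_width: 0.0449
```

Emit:
apply_moves([
  {"travel": [0,0,0],"twist": [0,0,0],"claw": 0.03},
  {"travel": [0,0,0],"twist": [0,0,0],"claw": 0.022},
  {"travel": [0,0,0],"twist": [0,0,0],"claw": 0.01},
  {"travel": [0,0,0],"twist": [0,0,0],"claw": 0.0},
  {"travel": [0,0,0],"twist": [0,0,0],"claw": 0.0},
  {"travel": [0,0,0],"twist": [0,0,0],"claw": 0.0},
  {"travel": [0,0,0],"twist": [0,0,0],"claw": 0.0},
], force=60)

```text
clock: 4.7
position: [0.45, -0.2801, 0.0075]
tool_rot: [3.141, 0.0, 1.682]
force: [-2.0, 2.1, 12.7]
grip_width: 0.0165
```

Run:
```python
from h import *; from workcell import bot
s=bot.observe();print(s["clock"],s["position"],s["force"],s["grip_width"],s["tool_rot"])
f=bot.grab_frame("wrist");cv2.imwrite("pics/w3.png",f["frame"])
```

```text
4.7 [ 0.45002647 -0.28009089  0.00751157] [-1.99911178  2.14126889 12.73444512] 0.01648554619359816 [3.14069793e+00 2.27555274e-04 1.68154332e+00]
```

View pics/w3.png

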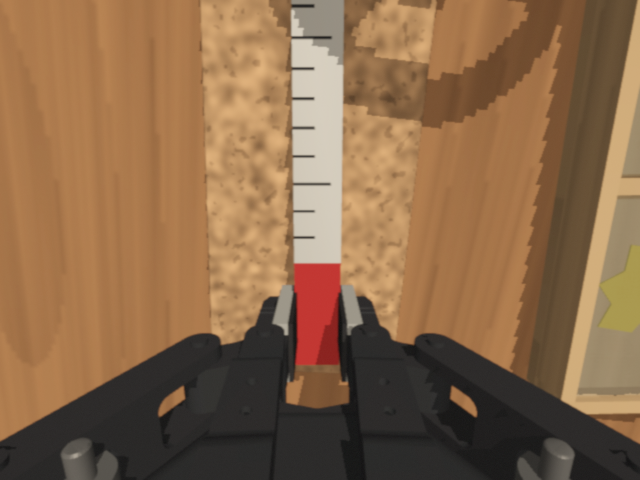

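The jaws have closed on the red grip. The +12.7 N suggests they swung forward and pressed down lightly. Lifting.

Emit:
apply_moves([
  {"travel": [0,0,-0.005],"twist": [0,0,0],"claw": 0.0},
  {"travel": [0,0,-0.02],"twist": [0,0,0],"claw": 0.0},
  {"travel": [0,0,-0.05],"twist": [0,0,0],"claw": 0.0},
  {"travel": [0,0,-0.09],"twist": [0,0,0],"claw": 0.0},
  {"travel": [0,0,-0.12],"twist": [0,0,0],"claw": 0.0},
  {"travel": [0,0,-0.12],"twist": [0,0,0],"claw": 0.0},
  {"travel": [0,0,-0.12],"twist": [0,0,0],"claw": 0.0},
  {"travel": [0,0,-0.12],"twist": [0,0,0],"claw": 0.0},
])

```text
clock: 5.55
position: [0.4494, -0.2796, 0.1263]
tool_rot: [-3.141, -0.001, 1.682]
force: [0.1, -0.0, -1.0]
grip_width: 0.0163
```

Run:
```python
from h import *; from workcell import bot
s=bot.observe();print(s["clock"],s["position"],s["force"],s["moment"],s["grip_width"],s["tool_rot"])
f=bot.grab_frame("wrist");f["s"]=s;pickle.dump(f,open("w4.pkl","wb"));cv2.imwrite("pics/w4.png",f["frame"])
f=bot.grab_frame("top");cv2.imwrite("pics/t4.png",cv2.resize(f["frame"][180:330,280:440],None,fx=4,fy=4,interpolation=2))
f=bot.grab_frame("side");cv2.imwrite("pics/s4.png",f["frame"])
```

```text
5.55 [ 0.44938052 -0.27960277  0.12631819] [ 0.06274146 -0.01647146 -1.04431515] [-0.01658491 -0.01498461  0.02591315] 0.016262145324113336 [-3.14085496e+00 -5.68622890e-04  1.68177280e+00]
```

View pics/w4.png

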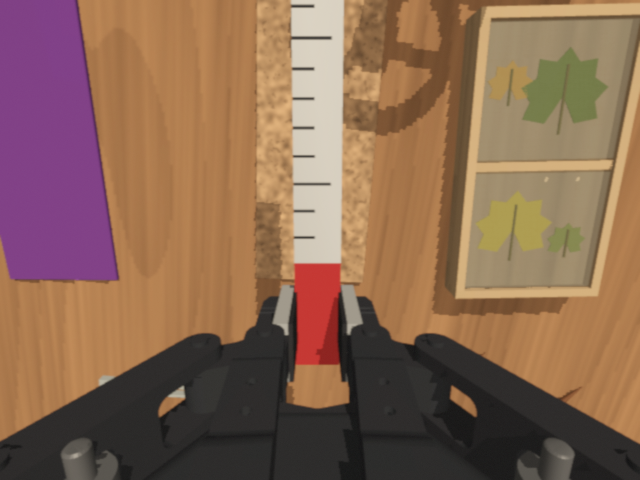

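View pics/s4.png

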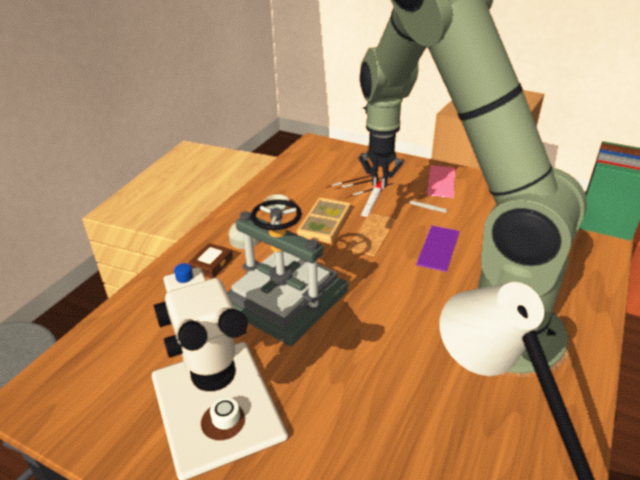

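The gauge's marks sit at the same pixels as before the lift (red edge at row 264, centreline at col 317.5), so the grasp didn't slip. Next I'll get the gauge's position in the tool and move in front of the press to refine its pose.

Run:
```python
from h import *; from workcell import bot
f=pickle.load(open("w4.pkl","rb"));C=np.array(f["tool_from_camera"])
# tool z: underside at tool z = +0.0035 ; top of grip at 0.0035-0.015
for px,z in [((317.5,264),.0035-.015),((317.5,364.5),.0035-.015),((317.5,183.5),.0035-.010),((317.5,0),.0035-.00)]:
    print(px,onz(f,px,z,C))
s=bot.observe(); mv(s,(0.485,-0.13,0.22),81.4)
```

```text
(317.5, 264) [ 0.02332798 -0.00039512 -0.0115    ]
(317.5, 364.5) [-0.02113392 -0.00037683 -0.0115    ]
(317.5, 183.5) [ 0.05366032 -0.00040401 -0.0065    ]
(317.5, 0) [ 0.11756278 -0.00042314  0.0035    ]
travel [0.145, 0.052, -0.094] twist [-0.08, -0.03, 14.94]
```

Emit:
apply_moves([
  {"travel": [0.02,0.007,-0.03],"twist": [0,0,2],"claw": 0.0},
  {"travel": [0.05,0.018,-0.06],"twist": [0,0,5],"claw": 0.0},
  {"travel": [0.08,0.029,-0.08],"twist": [0,0,8],"claw": 0.0},
  {"travel": [0.11,0.039,-0.09],"twist": [0,0,11],"claw": 0.0},
  {"travel": [0.13,0.047,-0.094],"twist": [0,0,13],"claw": 0.0},
  {"travel": [0.145,0.052,-0.094],"twist": [0,0,15],"claw": 0.0},
  {"travel": [0.145,0.052,-0.094],"twist": [0,0,15],"claw": 0.0},
  {"travel": [0.145,0.052,-0.094],"twist": [0,0,15],"claw": 0.0},
  {"travel": [0.145,0.052,-0.094],"twist": [0,0,15],"claw": 0.0},
])

```text
clock: 6.6
position: [0.485, -0.1311, 0.2205]
tool_rot: [-3.141, 0.0, 1.419]
force: [-0.2, -0.2, -0.3]
grip_width: 0.0167
```

Run:
```python
from h import *; from workcell import bot
s=bot.observe();print(s["clock"],s["position"],s["force"],s["moment"],s["grip_width"],s["tool_rot"],np.round(s["qpos"],2))
f=bot.grab_frame("wrist");f["s"]=s;pickle.dump(f,open("w5.pkl","wb"));cv2.imwrite("pics/w5.png",f["frame"])
```

```text
6.6 [ 0.48496571 -0.13107358  0.22054654] [-0.23399694 -0.23573362 -0.34791706] [-0.04591054  0.01827427  0.02206922] 0.016679193914131904 [-3.14111276e+00  4.91504172e-04  1.41919849e+00] [-0.38  0.42  0.7   1.95 -0.34  0.89  0.35]
```

View pics/w5.png

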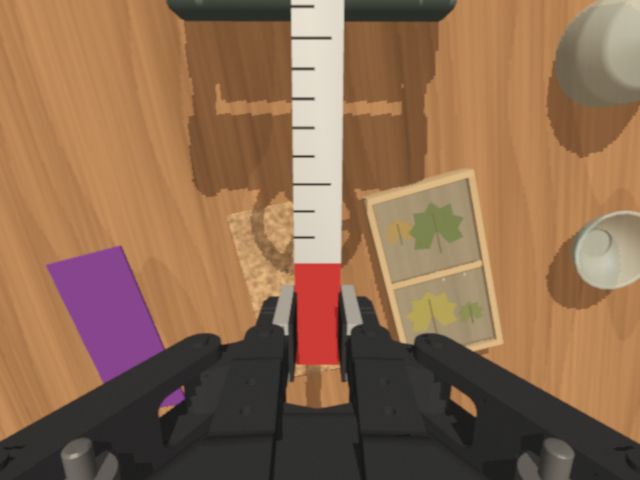

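The foot's front edge is level at row 18, between cols 185 and 440, so the tool is square to the press. The press centre is at col 312.5, about 4 mm to the left, which agrees with the top view.

Run:
```python
from h import *; from workcell import bot
s=bot.observe()
M=np.array([0.5115,0.0757]);u=np.array([.1495,.9888])
for d,z in [(-.035,.11)]:
    p=M+u*(d-.1536); mv(s,(*p,z),81.4)
```

```text
travel [0.0199, -0.0047, 0.1106] twist [-0.02, 0.02, -0.1]
```

Emit:
apply_moves([
  {"travel": [0.005,-0.002,0.03],"twist": [0,0,0],"claw": 0.0},
  {"travel": [0.01,-0.003,0.06],"twist": [0,0,0],"claw": 0.0},
  {"travel": [0.02,-0.005,0.09],"twist": [0,0,0],"claw": 0.0},
  {"travel": [0.02,-0.005,0.105],"twist": [0,0,0],"claw": 0.0},
  {"travel": [0.02,-0.005,0.11],"twist": [0,0,0],"claw": 0.0},
  {"travel": [0.02,-0.005,0.11],"twist": [0,0,0],"claw": 0.0},
  {"travel": [0.02,-0.005,0.11],"twist": [0,0,0],"claw": 0.0},
])

```text
clock: 7.35
position: [0.4837, -0.1102, 0.1115]
tool_rot: [3.141, 0.0, 1.419]
force: [0.1, 0.1, -1.1]
grip_width: 0.0162
```

Run:
```python
from h import *; from workcell import bot
s=bot.observe();print(s["clock"],s["position"],s["force"],s["moment"],s["grip_width"],s["tool_rot"],np.round(s["qpos"],2))
f=bot.grab_frame("wrist");f["s"]=s;pickle.dump(f,open("w6.pkl","wb"));cv2.imwrite("pics/w6.png",f["frame"])
f=bot.grab_frame("top");f["s"]=s;pickle.dump(f,open("t6.pkl","wb"));cv2.imwrite("pics/t6.png",cv2.resize(f["frame"][170:290,220:380],None,fx=5,fy=5,interpolation=2))
```

```text
7.35 [ 0.48373721 -0.11023552  0.11151399] [ 0.10327308  0.07017226 -1.11044827] [-0.05105136 -0.03018251 -0.00955424] 0.01618993056130227 [3.14062791e+00 4.59959958e-05 1.41897227e+00] [-0.31  0.57  0.56  2.06 -0.5   0.64  0.44]
```

View pics/w6.png

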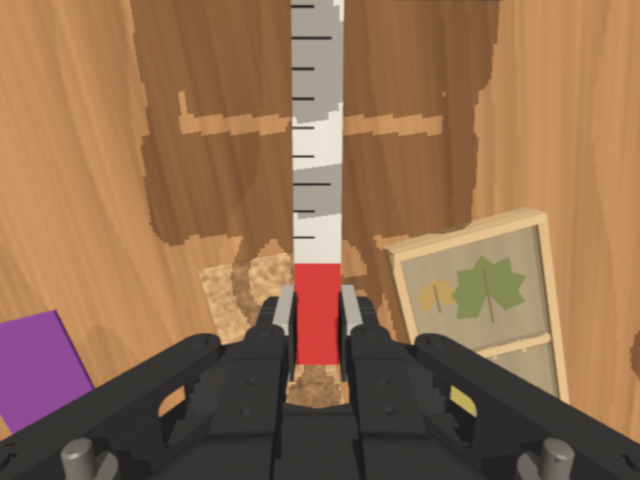

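View pics/t6.png

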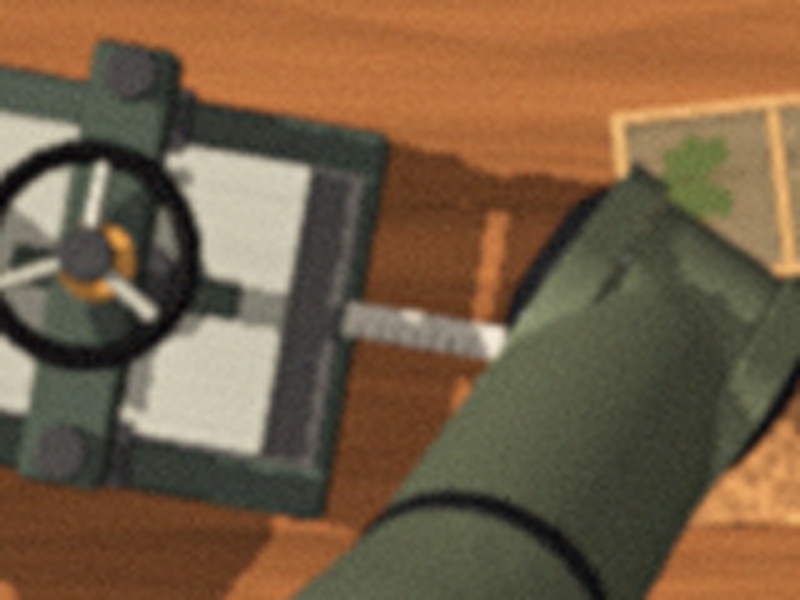

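Run:
```python
from h import *
f=pickle.load(open("t6.pkl","rb"));s=f["s"]
c=lambda u,v:(220+(u+.5)/5-.5,170+(v+.5)/5-.5)
t=onz(f,c(343,318),s["position"][2]-.0025)
pred=tcpT(s)@[.1536,-.0004,.0035,1]
print("tip seen",t,"pred",pred)
a=onz(f,c(312,166),.087);b=onz(f,c(263,455),.087);M=(a+b)/2
print("mouth",M, np.linalg.norm(a-b),np.degrees(np.arctan2(*(a-b)[1::-1]))+90)
y=np.radians(81.4);Rm=np.array([[np.cos(y),np.sin(y)],[-np.sin(y),np.cos(y)]])
for m in (M[:2],np.array([.5115,.0757])): print("tip in mouth",Rm@(t[:2]-m),Rm@(pred[:2]-m))
```

```text
tip seen [0.50586711 0.04374308 0.10901399] pred [0.50657581 0.04165742 0.10800654 1.        ]
mouth [0.51093591 0.07584504 0.087     ] 0.16534205028088975 81.84241295682475
tip in mouth [-0.03249898  0.00021142] [-0.03445522 -0.00080118]
tip in mouth [-0.03243993  0.00079086] [-0.03439616 -0.00022174]
```

The tip prediction and the top view agree to within 2 mm. Now onto the ledge: forward 18 mm, and down to about 5 mm above the plate.

Emit:
apply_moves([
  {"travel": [0.009,0,0.01],"twist": [0,0,0],"claw": 0.0},
  {"travel": [0.018,0,0.02],"twist": [0,0,0],"claw": 0.0},
  {"travel": [0.018,0,0.03],"twist": [0,0,0],"claw": 0.0},
  {"travel": [0.018,0,0.038],"twist": [0,0,0],"claw": 0.0},
  {"travel": [0.018,0,0.038],"twist": [0,0,0],"claw": 0.0},
  {"travel": [0.018,0,0.038],"twist": [0,0,0],"claw": 0.0},
  {"travel": [0.018,0,0.038],"twist": [0,0,0],"claw": 0.0},
])

```text
clock: 8.15
position: [0.4862, -0.0921, 0.073]
tool_rot: [3.141, 0.0, 1.419]
force: [-0.0, -0.8, -1.5]
grip_width: 0.0161
```

Run:
```python
from h import *; from workcell import bot
for i in range(6):
    s=bot.observe();print(s["clock"],np.round(s["position"],4),np.round(s["force"],2),np.round(s["moment"],3),np.round(s["tool_rot"],4)); 
    f=bot.grab_frame("top")
f["s"]=s;pickle.dump(f,open("t7.pkl","wb"));cv2.imwrite("pics/t7.png",cv2.resize(f["frame"][170:290,220:380],None,fx=5,fy=5,interpolation=2))
```

```text
8.15 [ 0.4862 -0.0921  0.073 ] [-0.03 -0.76 -1.49] [0.016 0.011 0.053] [3.1412e+00 1.0000e-04 1.4193e+00]
8.2 [ 0.4863 -0.092   0.0731] [ 0.13 -0.57 -1.21] [-0.069  0.037 -0.024] [3.1411 0.     1.4195]
8.25 [ 0.4863 -0.092   0.0731] [ 0.37 -0.06 -0.87] [-0.102  0.076  0.037] [3.1411 0.     1.4195]
8.3 [ 0.4863 -0.0919  0.073 ] [-0.54 -0.02 -1.33] [-0.035  0.014  0.042] [ 3.1411e+00 -1.0000e-04  1.4197e+00]
8.35 [ 0.4863 -0.0919  0.073 ] [ 0.46  0.67 -0.65] [-0.052  0.019 -0.008] [ 3.1411 -0.      1.4197]
8.4 [ 0.4862 -0.0918  0.073 ] [ 0.42 -0.06 -1.85] [-0.002  0.03   0.003] [ 3.1413e+00 -1.0000e-04  1.4199e+00]
```

View pics/t7.png

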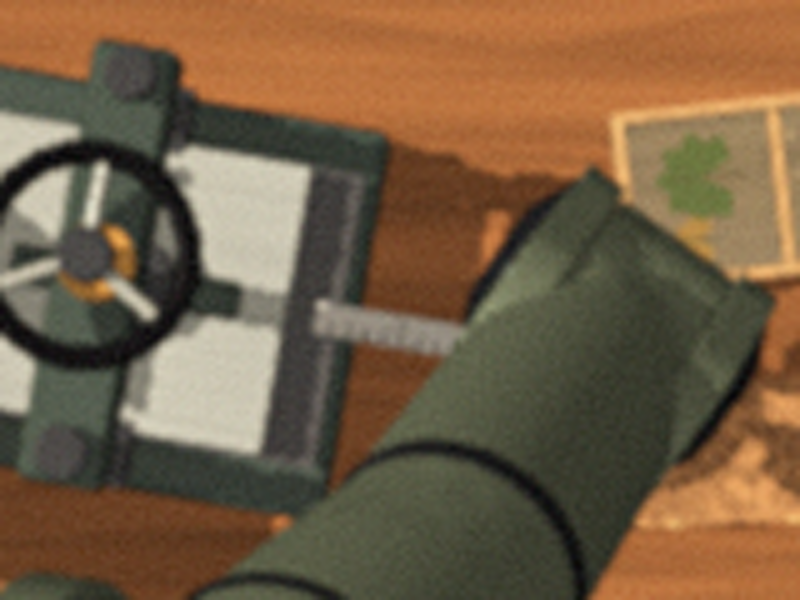

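The gauge's tip is over the ledge at (317,318) and on the press axis. I'll lower it gently until it touches.

Emit:
apply_moves([
  {"travel": [0,0,0.002],"twist": [0,0,0],"claw": 0.0},
  {"travel": [0,0,0.0035],"twist": [0,0,0],"claw": 0.0},
  {"travel": [0,0,0.0035],"twist": [0,0,0],"claw": 0.0},
])

```text
clock: 8.75
position: [0.486, -0.0918, 0.069]
tool_rot: [-3.141, 0.0, 1.42]
force: [0.1, 0.6, -0.4]
grip_width: 0.0162
```

Emit:
apply_moves([
  {"travel": [0,0,0.0005],"twist": [0,0,0],"claw": 0.0},
  {"travel": [0,0,0.0005],"twist": [0,0,0],"claw": 0.0},
])

```text
clock: 8.95
position: [0.4861, -0.0918, 0.0687]
tool_rot: [-3.142, 0.0, 1.42]
force: [0.3, -0.8, -0.7]
grip_width: 0.0161
```

Emit:
apply_moves([
  {"travel": [0,0,0.0005],"twist": [0,0,0],"claw": 0.0},
  {"travel": [0,0,0.0005],"twist": [0,0,0],"claw": 0.0},
])

```text
clock: 9.15
position: [0.4861, -0.0918, 0.0683]
tool_rot: [3.142, 0.0, 1.42]
force: [-0.5, -0.7, -0.3]
grip_width: 0.0164
```

```bash
cat > av.py <<'E'
from h import *; from workcell import bot
L=[]
for i in range(4):
    L.append(bot.observe()); f=bot.grab_frame("top")
A=lambda k:np.round(np.mean([s[k] for s in L],0),4)
y=np.radians(81.4);u=np.array([np.cos(y),np.sin(y),0])
F=A("force");print(L[-1]["clock"],A("position"),"F",F,"along",F@u,"M",A("moment"),A("tool_rot"),A("grip_width"))
E
python3 av.py
```

```text
9.3 [ 0.4861 -0.0918  0.0683] F [-0.1496 -0.6643 -0.1944] along -0.679201351308705 M [-0.0244 -0.0158 -0.005 ] [3.1415 0.     1.4198] 0.0162
```

Emit:
apply_moves([
  {"travel": [0,0,0.0005],"twist": [0,0,0],"claw": 0.0},
  {"travel": [0,0,0.0005],"twist": [0,0,0],"claw": 0.0},
])

```text
clock: 9.55
position: [0.4861, -0.0918, 0.0677]
tool_rot: [3.142, 0.0, 1.42]
force: [0.2, -1.3, -0.5]
grip_width: 0.0163
```

```bash
python3 av.py
```

```text
9.7 [ 0.4861 -0.0918  0.0678] F [-0.1604 -0.6814 -0.3583] along -0.6977240671338009 M [ 0.0231  0.0128 -0.0116] [3.1415 0.     1.4198] 0.0162
```

Emit:
apply_moves([
  {"travel": [0,0,0.0005],"twist": [0,0,0],"claw": 0.0},
  {"travel": [0,0,0.0005],"twist": [0,0,0],"claw": 0.0},
])

```text
clock: 9.95
position: [0.4861, -0.0918, 0.0672]
tool_rot: [3.142, 0.0, 1.42]
force: [-0.4, -0.8, 1.1]
grip_width: 0.0161
```

```bash
python3 av.py
```

```text
10.1 [ 0.4861 -0.0918  0.0673] F [-0.2942 -0.731   1.0298] along -0.7667742125865006 M [-0.0094 -0.0108 -0.0195] [3.1416 0.     1.4198] 0.0162
```

Contact shows at TCP z≈0.0675 (+1.0 N, up from about -1.2 N before). The tip is about 16 mm short of the mouth, so I'll slide in gently.

Emit:
apply_moves([
  {"travel": [0.004,0,-0.0003],"twist": [0,0,0],"claw": 0.0},
  {"travel": [0.008,0,-0.0003],"twist": [0,0,0],"claw": 0.0},
  {"travel": [0.012,0,-0.0003],"twist": [0,0,0],"claw": 0.0},
  {"travel": [0.016,0,-0.0003],"twist": [0,0,0],"claw": 0.0},
  {"travel": [0.02,0,-0.0003],"twist": [0,0,0],"claw": 0.0},
  {"travel": [0.024,0,-0.0003],"twist": [0,0,0],"claw": 0.0},
  {"travel": [0.028,0,-0.0003],"twist": [0,0,0],"claw": 0.0},
  {"travel": [0.028,0,-0.0003],"twist": [0,0,0],"claw": 0.0},
])

```text
clock: 10.95
position: [0.4905, -0.0634, 0.0675]
tool_rot: [-3.142, -0.0, 1.421]
force: [-0.4, 1.0, -0.2]
grip_width: 0.0162
```

```bash
python3 av.py
python3 - <<'E'
from h import *; from workcell import bot
f=bot.grab_frame("top");cv2.imwrite("pics/t8.png",cv2.resize(f["frame"][170:290,220:380],None,fx=5,fy=5,interpolation=2))
f=bot.grab_frame("wrist");cv2.imwrite("pics/w8.png",f["frame"])
E
```

```text
11.1 [ 0.4904 -0.0637  0.0675] F [-0.0121  1.2781  0.8181] along 1.2619201529605093 M [ 0.3698 -0.047   0.0184] [-3.1415e+00 -2.0000e-04  1.4203e+00] 0.0162
```

View pics/t8.png

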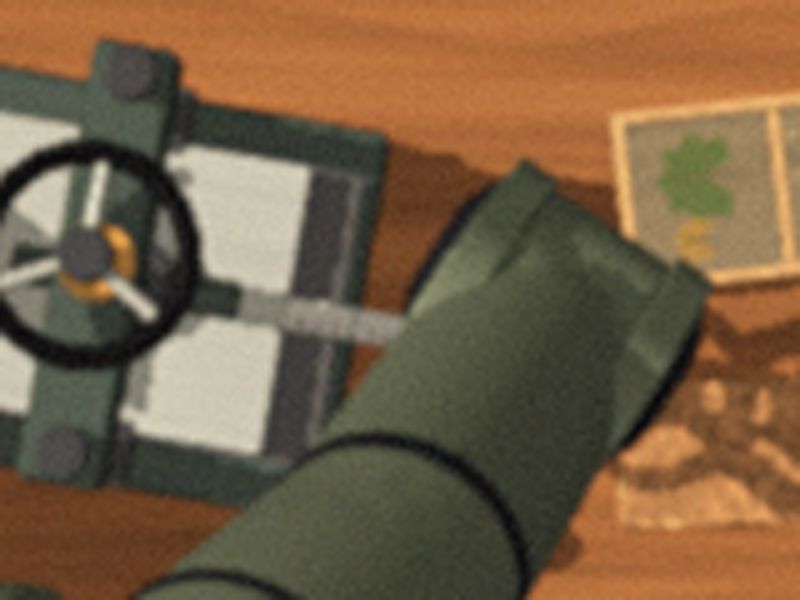

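View pics/w8.png

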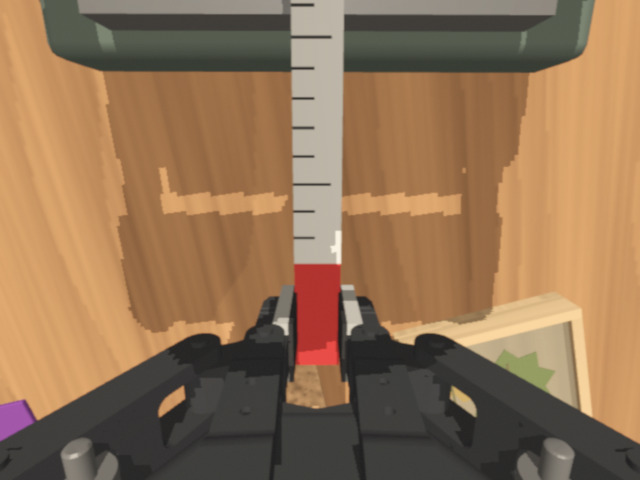

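The gauge goes under the upper plate's front edge and is centred: the lower plate spans cols 80 to 555 and the gauge is at col 318. Pushing on in smaller steps.

Emit:
apply_moves([
  {"travel": [0.003,0,0],"twist": [0,0,0],"claw": 0.0},
  {"travel": [0.006,0,0],"twist": [0,0,0],"claw": 0.0},
  {"travel": [0.009,0,0],"twist": [0,0,0],"claw": 0.0},
  {"travel": [0.012,0,0],"twist": [0,0,0],"claw": 0.0},
  {"travel": [0.015,0,0],"twist": [0,0,0],"claw": 0.0},
  {"travel": [0.018,0,0],"twist": [0,0,0],"claw": 0.0},
  {"travel": [0.02,0,0],"twist": [0,0,0],"claw": 0.0},
  {"travel": [0.02,0,0],"twist": [0,0,0],"claw": 0.0},
])

```text
clock: 12.05
position: [0.4934, -0.0439, 0.0675]
tool_rot: [-3.142, -0.0, 1.42]
force: [-0.5, 1.0, 1.4]
grip_width: 0.0165
```

```bash
python3 av.py
```

```text
12.2 [ 0.4934 -0.044   0.0676] F [0.3268 1.5463 1.2304] along 1.5777821422503895 M [ 0.4802 -0.0785  0.0139] [-3.1415e+00 -3.0000e-04  1.4202e+00] 0.0162
```

Emit:
apply_moves([
  {"travel": [0.0015,0,0],"twist": [0,0,0],"claw": 0.0},
  {"travel": [0.003,0,0],"twist": [0,0,0],"claw": 0.0},
  {"travel": [0.0045,0,0],"twist": [0,0,0],"claw": 0.0},
  {"travel": [0.006,0,0],"twist": [0,0,0],"claw": 0.0},
  {"travel": [0.006,0,0],"twist": [0,0,0],"claw": 0.0},
])

```text
clock: 12.75
position: [0.4943, -0.0382, 0.0676]
tool_rot: [3.142, -0.0, 1.42]
force: [0.3, 0.5, 1.6]
grip_width: 0.0165
```

```bash
python3 av.py
```

```text
12.9 [ 0.4943 -0.0381  0.0676] F [0.1157 0.4858 1.6626] along 0.4976390891490727 M [ 0.3281 -0.0985  0.0079] [ 1.5708e+00 -2.0000e-04  1.4200e+00] 0.0164
```

Emit:
apply_moves([
  {"travel": [0.001,0,0],"twist": [0,0,0],"claw": 0.0},
  {"travel": [0.002,0,0],"twist": [0,0,0],"claw": 0.0},
  {"travel": [0.003,0,0],"twist": [0,0,0],"claw": 0.0},
  {"travel": [0.003,0,0],"twist": [0,0,0],"claw": 0.0},
])

```text
clock: 13.35
position: [0.4947, -0.0354, 0.0675]
tool_rot: [-3.142, 0.0, 1.42]
force: [0.0, -0.9, 2.5]
grip_width: 0.0164
```

```bash
python3 av.py
```

```text
13.5 [ 0.4947 -0.0353  0.0675] F [-0.1264 -0.5606  2.0575] along -0.5731980946262364 M [ 0.0627 -0.063  -0.0114] [-3.1416 -0.      1.4199] 0.0162
```

Emit:
apply_moves([
  {"travel": [0.001,0,0],"twist": [0,0,0],"claw": 0.0},
  {"travel": [0.002,0,0],"twist": [0,0,0],"claw": 0.0},
  {"travel": [0.003,0,0],"twist": [0,0,0],"claw": 0.0},
  {"travel": [0.003,0,0],"twist": [0,0,0],"claw": 0.0},
])

```text
clock: 13.95
position: [0.4952, -0.0323, 0.0676]
tool_rot: [3.142, -0.0, 1.42]
force: [0.0, -1.3, 2.0]
grip_width: 0.0162
```

```bash
python3 av.py
```

```text
14.1 [ 0.4952 -0.0323  0.0676] F [-0.6288 -0.7729  2.1804] along -0.8582376308686354 M [ 0.1107 -0.0399  0.0088] [ 0.00e+00 -1.00e-04  1.42e+00] 0.0161
```

Emit:
apply_moves([
  {"travel": [0.001,0,0],"twist": [0,0,0],"claw": 0.0},
  {"travel": [0.002,0,0],"twist": [0,0,0],"claw": 0.0},
  {"travel": [0.003,0,0],"twist": [0,0,0],"claw": 0.0},
  {"travel": [0.003,0,0],"twist": [0,0,0],"claw": 0.0},
])

```text
clock: 14.55
position: [0.4956, -0.0294, 0.0676]
tool_rot: [-3.142, -0.0, 1.42]
force: [-0.0, -0.4, 2.8]
grip_width: 0.0164
```

```bash
python3 av.py
```

```text
14.7 [ 0.4956 -0.0294  0.0675] F [ 0.0613 -0.8781  2.4168] along -0.8590604616442765 M [ 0.0383 -0.018  -0.0133] [-1.5708e+00 -1.0000e-04  1.4200e+00] 0.0161
```

Emit:
apply_moves([
  {"travel": [0.001,0,0],"twist": [0,0,0],"claw": 0.0},
  {"travel": [0.002,0,0],"twist": [0,0,0],"claw": 0.0},
  {"travel": [0.003,0,0],"twist": [0,0,0],"claw": 0.0},
  {"travel": [0.003,0,0],"twist": [0,0,0],"claw": 0.0},
])

```text
clock: 15.15
position: [0.4961, -0.0265, 0.0676]
tool_rot: [-3.142, 0.0, 1.42]
force: [-0.4, -1.4, 3.2]
grip_width: 0.0163
```

```bash
python3 av.py
```

```text
15.3 [ 0.4961 -0.0265  0.0676] F [-0.2657 -1.4814  3.049 ] along -1.5044752436360282 M [-0.0907 -0.007  -0.0121] [-0.     -0.      1.4199] 0.0163
```

Fz keeps creeping up, which suggests the hand is sitting a few tenths low. I'll ease it up 0.4 mm while advancing.

Emit:
apply_moves([
  {"travel": [0,0,-0.0004],"twist": [0,0,0],"claw": 0.0},
  {"travel": [0.001,0,-0.0004],"twist": [0,0,0],"claw": 0.0},
  {"travel": [0.002,0,-0.0004],"twist": [0,0,0],"claw": 0.0},
  {"travel": [0.002,0,-0.0004],"twist": [0,0,0],"claw": 0.0},
])

```text
clock: 15.75
position: [0.4963, -0.0246, 0.0679]
tool_rot: [-3.142, 0.0, 1.42]
force: [-0.8, -2.6, 1.9]
grip_width: 0.0162
```

```bash
python3 av.py
```

```text
15.9 [ 0.4963 -0.0246  0.068 ] F [-0.4111 -2.3304  1.8318] along -2.3656718500816516 M [-0.3927  0.0823  0.0098] [-3.1415e+00  1.0000e-04  1.4198e+00] 0.0162
```

Emit:
apply_moves([
  {"travel": [0.001,0,0],"twist": [0,0,0],"claw": 0.0},
  {"travel": [0.002,0,0],"twist": [0,0,0],"claw": 0.0},
  {"travel": [0.002,0,0],"twist": [0,0,0],"claw": 0.0},
])

```text
clock: 16.25
position: [0.4966, -0.0233, 0.068]
tool_rot: [3.141, 0.001, 1.419]
force: [-1.3, -7.8, 3.5]
grip_width: 0.0163
```

```bash
python3 av.py
```

```text
16.4 [ 0.4966 -0.0233  0.068 ] F [-1.3124 -7.2109  3.3825] along -7.3260735728273785 M [-1.4302  0.2951  0.0112] [3.1414e+00 8.0000e-04 1.4192e+00] 0.0161
```

It has bound: 7.3 N axial at an insertion of about 53 mm, so the gap is about 7.3 mm. I'll trim for flatness and a lighter push by going up 0.3 mm and back 0.2 mm.

Emit:
apply_moves([
  {"travel": [-0.0002,0,-0.0003],"twist": [0,0,0],"claw": 0.0},
  {"travel": [-0.0002,0,-0.0003],"twist": [0,0,0],"claw": 0.0},
  {"travel": [-0.0002,0,-0.0003],"twist": [0,0,0],"claw": 0.0},
])

```text
clock: 16.75
position: [0.4966, -0.0232, 0.0683]
tool_rot: [3.141, 0.0, 1.419]
force: [-0.5, -5.6, 2.0]
grip_width: 0.0164
```

```bash
python3 av.py
python3 - <<'E'
from h import *; from workcell import bot
f=bot.grab_frame("top");f["s"]=bot.observe();pickle.dump(f,open("t9.pkl","wb"));cv2.imwrite("pics/t9.png",cv2.resize(f["frame"][170:290,220:380],None,fx=5,fy=5,interpolation=2))
f=bot.grab_frame("wrist");cv2.imwrite("pics/w9.png",f["frame"]);pickle.dump(f,open("w9.pkl","wb"))
f=bot.grab_frame("side");cv2.imwrite("pics/s9.png",f["frame"])
E
```

```text
16.9 [ 0.4966 -0.0232  0.0683] F [-0.9895 -5.0096  2.2211] along -5.101239188830631 M [-1.1326  0.1498  0.0026] [3.1415e+00 5.0000e-04 1.4195e+00] 0.0163
```

View pics/t9.png

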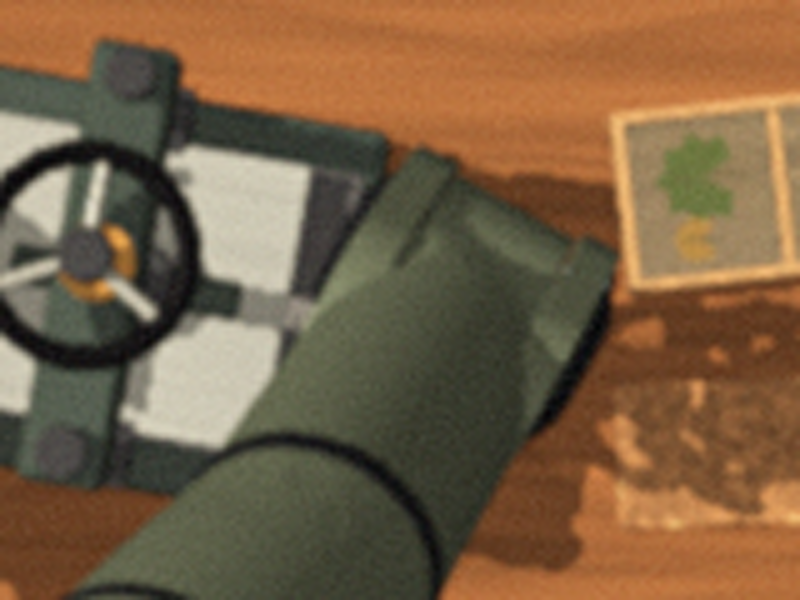

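View pics/w9.png

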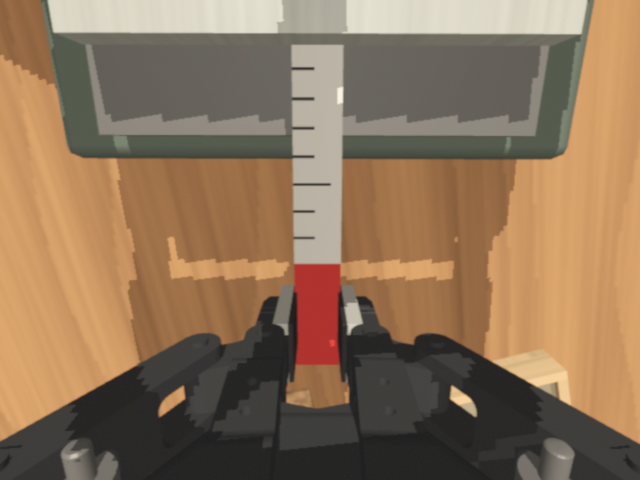

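View pics/s9.png

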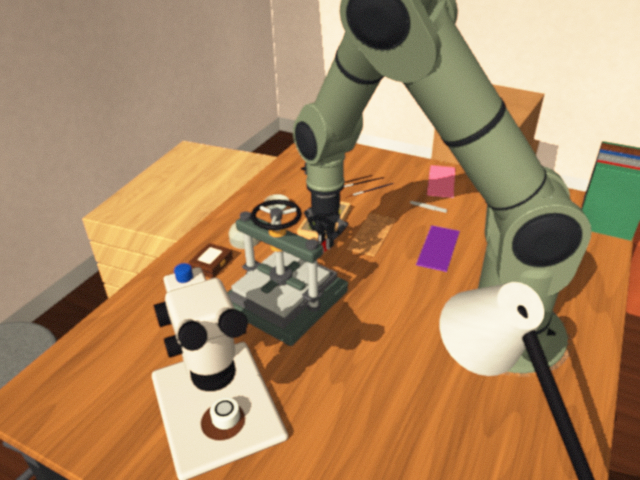

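The wrist view shows the gauge under the middle of the upper plate, square to the edge at row 40 and centred at col 317. The marks are still at the same pixels, so the grip hasn't slipped. The axial load is steady at about 5 N, so I'm handing in.

Run:
```python
from workcell import bot
import numpy as np
s=bot.observe();print(s["clock"],np.round(s["force"],1),np.round(s["position"],4),s["grip_width"])
print(bot.job_done())
```

```text
17.1 [-0.8 -5.8  1.9] [ 0.4966 -0.0231  0.0683] 0.016353180062317382
the job is handed in; nothing more can be done
None
```

I picked the gauge up by its red grip, slid it flat along the lower plate under the middle of the upper plate's front edge, and handed the job in at 17.1 s. It is still held at that depth under a light push.

**Last checks**
- **Depth:** the tip is about 53 mm in, so the gap is about 7.3 mm. Depth comes from the arm position and the camera-measured mouth, good to about 2 mm.
- **Push:** about 5 to 6 N along the gauge, eased back from 7.3 N when it first bound. That includes roughly 0.7 N of sensor offset and plate drag.
- **Grip and alignment:** the gauge is centred and square in the wrist view. Its marks are at the same pixels as when it was lifted, so it has not slipped in the jaws.

**Not confirmed**
- **Force on the upper plate:** I couldn't measure this directly. From the push and assumed friction I put it at roughly 6 to 20 N, against the 25 N limit.
- **Flatness:** this is inferred from the hand height. The lower plate was first felt at about 67.5 mm, where I had predicted 68.5 mm, and the final height is 68.3 mm. That bounds the tilt to about half a degree.
- **Other objects:** I saw no sign that anything else moved, but I didn't measure each one.

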